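# Seat the optical filters in their holders

### The job

On the worktop are two aluminium filter holders, each with a round optical filter (one amber, one green) lying beside its recess. With the fingertips, gently push each filter across the deck of its own holder until it drops over the rim into the recess and lies flat in it, flush with the deck. Do not pick the filters up or push them off their holders, and leave the jar, timer, vial and tweezers nearby where they are.

Things in the scene. Friction and masses are not known exactly. Their poses are not given: they have to be found in the camera images.
- amber_filter_center (a point): centre (half-way up) of the amber filter, a loose flat disc with a black rim and amber face, 44 mm diameter, 8 mm thick, about 35 g; its own z axis is the disc axis (up). At the start it lies flat on the deck of a holder, centre 20 mm above the worktop; seated, its centre is 12 mm above the worktop and its top is flush with the deck
- holder_a_seat (a point): centre of the mouth of the round recess (seat) meant for the amber filter, at deck height (16 mm above the worktop); the recess is 50 mm in diameter, 8 mm deep, with a flat floor (dark round spot in its middle) and a rim with a 1 mm chamfer. A filter starts to tip in about 12 mm from the recess centre and lies flat within 3 mm; one caught aslant can be pressed flat with a few newtons
- holder_a: holder on which the amber filter lies: fixed aluminium plate, 80 mm (its x) by 140 mm (its y) by 16 mm high, flat bare top (the deck, z = 16 mm) without side rails, small dark screw heads in the corners. Origin: centre of the underside. The recess is in its +y half, the filter starts on its -y half, 64 mm or so from the recess centre; all axes lie level / z up
- amber_filter: the amber filter itself; origin at the centre of its underside
- green_filter_center (a point): centre (half-way up) of the green filter, a loose flat disc with a black rim and green face, 44 mm diameter, 8 mm thick, about 35 g; its own z axis is the disc axis (up). At the start it lies flat on the deck of a holder, centre 20 mm above the worktop; seated, its centre is 12 mm above the worktop and its top is flush with the deck
- holder_b_seat (a point): centre of the mouth of the round recess (seat) meant for the green filter, at deck height (16 mm above the worktop); the recess is 50 mm in diameter, 8 mm deep, with a flat floor (dark round spot in its middle) and a rim with a 1 mm chamfer. A filter starts to tip in about 12 mm from the recess centre and lies flat within 3 mm; one caught aslant can be pressed flat with a few newtons
- holder_b: holder on which the green filter lies: fixed aluminium plate, 80 mm (its x) by 140 mm (its y) by 16 mm high, flat bare top (the deck, z = 16 mm) without side rails, small dark screw heads in the corners. Origin: centre of the underside. The recess is in its +y half, the filter starts on its -y half, 64 mm or so from the recess centre; all axes lie level / z up
- green_filter: the green filter itself; origin at the centre of its underside
- jar: small jar with black screw cap, 46 mm diameter, 78 mm high; loose bystander, not to be disturbed; origin at the centre of its underside
- timer: cream bench timer, 72x62x19 mm; loose bystander, not to be disturbed; origin at the centre of its underside
- vial: glass vial with blue cap, 27 mm diameter, 66 mm high; loose bystander, not to be disturbed; origin at the centre of its underside
- tweezers: steel tweezers lying flat, 126 mm long (its y), 12 mm wide, 8 mm high; loose bystander, not to be disturbed; origin at the centre of its underside
Mind the look-alikes: they are no part of the job. What is shaped like the amber_filter but blue, brown or purple is not meant.

How it is judged:
At the end, for the whole second after the job is handed in: Both filters lie at rest in the recesses of the holders they started on: centre within 6 mm (horizontally) of the recess centre, at least 2.5 mm below deck level, tilted less than 0.06 rad (horizontal distance between amber_filter_center and holder_a_seat below 0.006 m and z of amber_filter_center in the frame of holder_a_seat below -0.0025 m and angle between each of amber_filter_center, green_filter_center's own z axis and vertical below 0.06 rad and linear speed of each of amber_filter, green_filter below 0.02 m/s and horizontal distance between green_filter_center and holder_b_seat below 0.006 m and z of green_filter_center in the frame of holder_b_seat below -0.0025 m); the robot touches nothing.
It fails at once if a filter is lifted more than 12 mm above where it lay (height (world z) of any of amber_filter_center, green_filter_center above 0.032 m).
It fails at once if a filter is pushed or pressed with more than 40 N (contact force between the arm and amber_filter above 40 N or contact force between the arm and green_filter above 40 N).
It fails at once if a filter is pushed off its holder (height (world z) of any of amber_filter_center, green_filter_center below 0.007 m).
It fails at once if the jar, timer, vial or tweezers is disturbed (moved more than 15 mm) (distance of any of jar, timer, vial, tweezers from where it was at the start of the episode above 0.015 m).
It also fails if it takes over 54 s, if anything falls off the work surface, if the arm or the gripper's body presses on something with over 40 N, if the wrist force passes 120 N, or if a joint passes its speed limit or range.

### The arm

A 6-joint arm with a two-finger parallel gripper is mounted at the origin on a cart in front of the work surface, level with it; the furniture and walls round the work are solid. World frame = base frame: x ahead of the robot, y to its left, z up, the work surface at z = 0. Lengths are in m, angles in rad, forces in N, time in s.
With the tool pointing down it reaches from about 0.4 to 0.925 m from the base axis. Payload 3.4 kg.
Tool frame: the origin (TCP) lies midway between the tips of the shut fingers; the grasp point (between the pads) lies 19 mm behind it; z points along the fingers, y is the line along which they close (so a half turn about z gives the same grasp; the last joint's range is limited). The gripper opens to 85 mm and grips with 20 to 120 N. Pads are 22 mm wide; open, the fingers measure 114 mm over their backs; the gripper's body (76 mm by 85 mm) begins 54 mm behind the grasp point. The pads swing forward as they close: fully open they stand 13 mm farther back than shut.
Start: joints at [1.069, 0.307, 1.506, -0, 1.328, -0.073], TCP at [0.239, 0.523, 0.231] pointing down, gripper open.
Joint ranges: [-3.12, 3.12], [-1.05, 2.28], [0.14, 2.33], [-1.42, 4.57], [0.1, 2.73], [-2.68, 2.68]. Speed limits (rad/s): [2.57, 2.57, 3.14, 3.14, 3.14, 3.14].

### API

Orientations are given as a unit quaternion [x, y, z, w].
In Python, from cell import ctrl, eyes, job gives the robot as it stands.
- The arm moves only by the tool arm_command, never from a script. Its argument "increments" is a list of rows, each an object of numbers: "x", "y", "z": the shift along the world's x, y, z in mm; "wx", "wy", "wz": the turn, a rotation vector about the world's x, y, z in rad; "fingers": the gripper command: -1 is shut, 1 is fully open, values between are in proportion. A call has 1 to 20 rows; each row shifts and turns the commanded pose from where the row before left it; what a row does not reach is not made up. A row lasts 1/12 s, in which the tool goes at most 41.7 mm and 7.16 degrees, less where a joint would pass 70% of its speed; a pose out of reach is approached as far as the arm can. A call with a gripper value outside its range is refused whole. The fingers move at their own pace and stop on an object; "squeeze" is the grip in N (left out, the last holds). Time passes only in rows, so rows that do not move let the fingers close. It gives the time, the measured TCP pose, the force, the opening and the grip force at its end, in the units of the state.
- ctrl.sense(): the state, without advancing time (a new reading comes with each control period).
- eyes.capture(name): name is "scene" or "top" or "wrist"; returns (picture, depth): 420x560x3 uint8, red, green, blue; 420x560 float32, m along the optical axis (not along the pixel's ray), 0 where there is no reading.
- eyes.camera_model(name): a dict with "fx", "fy", "cx", "cy" (pixels), "k1" (the pictures are not rectified: a ray, as slopes to the right and down, at radius r is drawn at 1 + k1 r^2 times it, then the intrinsics apply), "R" (3x3) and "t" (3): a world point X has camera coordinates R X + t. Camera axes: x right, y down, z forward; pixel columns grow to the right and rows downward; lengths in m; the calibration is good to about 2 mm. A picture is of the moment at which its call begins: read the wrist's pose just before it. camera_model takes no time and is no camera call; for the wrist camera it gives the pose at the moment of the call.
- job.finish_job(): hands the job in; it is judged then, once.
Trained networks look in the newest picture that a camera, given by its name, has taken for a name from the list of things; names that differ only in an ending like _2 or _b are one class to them, and where a whole thing is asked for, a point or a joint stands for the part that bears it (a point fixed in the world has none). Each returns a list of dicts, best first, with "p" (0 to 1); they miss things now and then, are a little off and sometimes report something else, mostly with a low value. They report only what shows in the picture. A call takes as long as a camera call. They do not tell look-alikes from the thing itself.
- eyes.look_for(camera, label): "location" ([column, row] in pixels, amid what is visible of it).
- eyes.regions_of(camera, label): "region" (420x560 bool, what is visible of it) and "location" ([column, row] in pixels, amid what is visible of it).
- eyes.landmark_of(camera, label): "location" ([column, row] in pixels: a listed point, or the origin of a listed thing).
The state is a dict: "t": time; "q": joint angles; "dq": joint speeds; "effort": joint torques, N m; "position": TCP position; "tcp_rot": TCP orientation; "wrist_force": force on the tool from outside, world axes, zero at the start; "torque": the same for the moment, N m; "width": opening from 0.0 (shut) to 1.0 (fully open); "finger_force": force on a finger pad.
Only numpy, scipy, OpenCV 4.12 (cv2) and the standard library are available. Lean on these libraries where they do the work, as an engineer would, in place of code of your own. Each camera call takes 0.05 s, during which the arm holds its last target. There are 200 camera calls.

## Working session

There is one attempt and no reset: what is moved stays moved. The work goes in short steps, Python scripts to look and compute and a tool call to move; the robot and the scene stay as the last step left them, time stands still between calls to the robot, and variables do not carry over. Pictures are saved under pics/ and viewed, at most 10 in all, crops included, and the job is handed in when it is done.

Besides the shell and the picture viewer there is one more tool, called after "Request:" by a JSON object that holds its "fn" and its "kwargs", one argument or row to a line. arm_command: Moves the arm, as the interface text tells. Its arguments: {"type":"object","properties":{"increments":{"type":"array"},"squeeze":{"type":"number"}},"required":["increments"]}

```bash
mkdir -p pics; cat > h.py <<'E'
import numpy as np, cv2
from cell import ctrl, eyes, job
def ray(m,px):
    K=np.array([[m['fx'],0,m['cx']],[0,m['fy'],m['cy']],[0,0,1.]])
    d=np.array([(px[0]-m['cx'])/m['fx'],(px[1]-m['cy'])/m['fy']]); u=d.copy()
    for _ in range(20): u=d/(1+m['k1']*(u@u))
    return np.array([u[0],u[1],1.])
def at_z(m,px,z):
    R=np.array(m['R']);t=np.array(m['t']); c=-R.T@t; d=R.T@ray(m,px)
    return c+d*(z-c[2])/d[2]
def shot(cam,fn=None):
    m=eyes.camera_model(cam); p,d=eyes.capture(cam)
    if fn: cv2.imwrite('pics/'+fn,p[:,:,::-1])
    return m,p,d
E
python3 - <<'E'
from h import *
for cam in ['top','scene']:
    m,p,d=shot(cam,cam+'0.png')
    for l,z in [('amber_filter_center',.02),('green_filter_center',.02),('holder_a_seat',.016),('holder_b_seat',.016),('jar',0),('timer',0),('vial',0),('tweezers',0)]:
        for r in eyes.landmark_of(cam,l)[:4]:
            print(cam,l,round(r['p'],2),np.round(r['location'],0),np.round(at_z(m,r['location'],z),3))
print(ctrl.sense()['t'])
E
```

```text
top amber_filter_center 0.75 [428. 238.] [ 0.459 -0.293  0.02 ]
top amber_filter_center 0.74 [391. 242.] [ 0.447 -0.202  0.02 ]
top amber_filter_center 0.7 [341. 233.] [ 0.47  -0.076  0.02 ]
top amber_filter_center 0.64 [177. 266.] [0.384 0.34  0.02 ]
top green_filter_center 0.56 [217. 244.] [0.438 0.238 0.02 ]
top holder_a_seat 0.88 [317. 236.] [ 0.462 -0.015  0.016]
top jar 0.8 [349. 166.] [ 0.645 -0.102  0.   ]
top timer 0.84 [196. 166.] [0.645 0.303 0.   ]
top vial 0.43 [143. 259.] [0.4   0.434 0.   ]
top tweezers 0.58 [414. 271.] [ 0.374 -0.261  0.   ]
top tweezers 0.49 [344. 233.] [ 0.47  -0.088  0.   ]
scene amber_filter_center 0.63 [321. 181.] [ 0.445 -0.187  0.02 ]
scene amber_filter_center 0.49 [253. 294.] [0.378 0.355 0.02 ]
scene amber_filter_center 0.44 [301. 196.] [ 0.464 -0.078  0.02 ]
scene amber_filter_center 0.39 [330. 165.] [ 0.461 -0.292  0.02 ]
scene holder_a_seat 0.96 [294. 205.] [ 0.462 -0.025  0.016]
scene holder_a_seat 0.15 [301. 196.] [ 0.466 -0.079  0.016]
scene holder_b_seat 0.27 [181. 247.] [0.647 0.308 0.016]
scene holder_b_seat 0.26 [303. 195.] [ 0.464 -0.087  0.016]
scene timer 0.94 [182. 249.] [0.652 0.301 0.   ]
scene vial 0.63 [228. 316.] [0.401 0.434 0.   ]
scene tweezers 0.57 [343. 181.] [ 0.393 -0.254  0.   ]
0.9
```

View pics/top0.png

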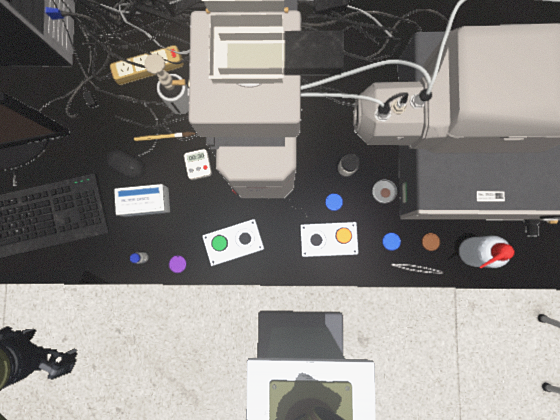

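View pics/scene0.png

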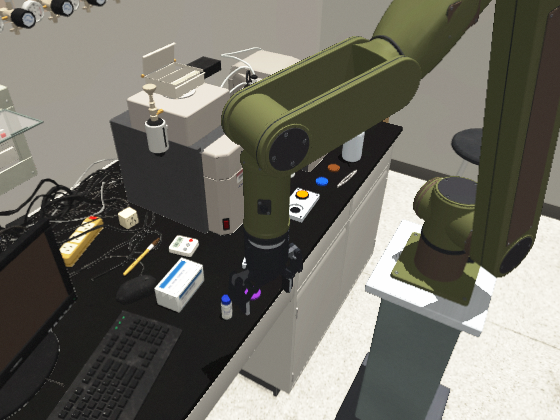

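The top view shows the amber filter at about (344,235) with its recess at (316,239). The green filter is at about (220,243) with its recess at (245,239). The blue, brown and purple discs are look-alikes. The scene view shows the arm covering holder B. Next I'll refine these positions by colour.

```bash
cat >> h.py <<'E'
def blobs(p,m,box=None,near=None):
    hsv=cv2.cvtColor(p,cv2.COLOR_RGB2HSV); out={}
    for n,lo,hi in [('amber',(14,120,100),(28,255,255)),('green',(50,120,60),(80,255,255))]:
        k=cv2.inRange(hsv,lo,hi); N,L,S,C=cv2.connectedComponentsWithStats(k)
        out[n]=[(S[i,4],np.round(C[i],1),np.round(at_z(m,C[i],.024),4)) for i in np.argsort(-S[1:,4])[:2]+1]
    return out
E
python3 - <<'E'
from h import *
from scipy.spatial.transform import Rotation as R
m,p,d=shot('top')
print(blobs(p,m))
g=cv2.cvtColor(p,cv2.COLOR_RGB2GRAY)
for c in [(316,239),(245,239)]:
    s=g[c[1]-9:c[1]+10,c[0]-9:c[0]+10]<90
    N,L,S,C=cv2.connectedComponentsWithStats(s.astype(np.uint8)); i=np.argmax(S[1:,4])+1
    q=C[i]+np.array(c)-9; print(S[i,4],q,at_z(m,q,.008))
s=ctrl.sense();print(s['tcp_rot'],R.from_quat(s['tcp_rot']).as_matrix().round(3),s['wrist_force'],s['width'])
w=eyes.camera_model('wrist');print(-np.array(w['R']).T@w['t'],np.array(w['R']).round(2),w['fx'])
E
```

```text
{'amber': [(np.int32(160), array([343.5, 235. ]), array([ 0.4641, -0.0822,  0.024 ])), (np.int32(38), array([119.7,  75.7]), array([0.8811, 0.5031, 0.024 ]))], 'green': [(np.int32(158), array([218.8, 242.6]), array([0.4429, 0.2337, 0.024 ])), (np.int32(3), array([ 81., 181.]), array([0.6002, 0.5936, 0.024 ]))]}
3 [315. 244.] [ 0.44125279 -0.01157769  0.008     ]
13 [247.61538462 237.23076923] [0.45755803 0.161926   0.008     ]
[ 2.12293957e-01  9.77205851e-01  1.76279927e-05 -4.05784871e-06] [[-0.91   0.415 -0.   ]
 [ 0.415  0.91   0.   ]
 [ 0.     0.    -1.   ]] [ 0.4917225  -0.93004176 -0.19428133] 1.0007790664205785
[0.16739186 0.55623385 0.37469975] [[ 0.42  0.91  0.  ]
 [ 0.87 -0.4   0.31]
 [ 0.28 -0.13 -0.95]] 291.7868925933955
```

```bash
python3 - <<'E'
from h import *
m,p,d=shot('top')
R=np.array(m['R']);t=np.array(m['t'])
pts=[]
for r in range(120,235,2):
  for c in range(190,420,3):
    if d[r,c]>0: pts.append(R.T@(ray(m,(c,r))*d[r,c]-t))
P=np.array(pts)
for y in np.arange(-.3,.32,.1):
  q=P[(abs(P[:,1]-y)<.05)&(P[:,2]>.06)]
  if len(q): i=q[:,0].argmin(); print(round(y,1),q[i].round(3), q[:,2].max().round(2))
E
```

```text
-0.3 [ 0.508 -0.251  0.082] 0.08
-0.2 [ 0.508 -0.234  0.135] 0.3
-0.1 [ 0.62  -0.09   0.076] 0.3
0.0 [0.581 0.049 0.103] 0.39
0.1 [0.559 0.116 0.185] 0.39
0.2 [0.559 0.172 0.21 ] 0.39
```

Request:
{"fn": "arm_command", "kwargs": {
  "increments": [
    {"x": 15,"y": -27.5,"wz": -0.063},
    {"x": 15,"y": -27.5,"wz": -0.063},
    {"x": 15,"y": -27.5,"wz": -0.063},
    {"x": 15,"y": -27.5,"wz": -0.063},
    {"x": 15,"y": -27.5,"wz": -0.063},
    {"x": 15,"y": -27.5,"wz": -0.063},
    {"x": 15,"y": -27.5,"wz": -0.063},
    {"x": 15,"y": -27.5,"wz": -0.063}
  ]
}}

```text
$.increments[0]: bad value
```

Request:
{"fn": "arm_command", "kwargs": {
  "increments": [
    {"x": 15,"y": -27,"z": 0,"wx": 0,"wy": 0,"wz": -0.063,"fingers": -0.4},
    {"x": 15,"y": -27,"z": 0,"wx": 0,"wy": 0,"wz": -0.063,"fingers": -0.4},
    {"x": 15,"y": -27,"z": 0,"wx": 0,"wy": 0,"wz": -0.063,"fingers": -0.4},
    {"x": 15,"y": -27,"z": 0,"wx": 0,"wy": 0,"wz": -0.063,"fingers": -0.4},
    {"x": 15,"y": -27,"z": 0,"wx": 0,"wy": 0,"wz": -0.063,"fingers": -0.4},
    {"x": 15,"y": -27,"z": 0,"wx": 0,"wy": 0,"wz": -0.063,"fingers": -0.4},
    {"x": 15,"y": -27,"z": 0,"wx": 0,"wy": 0,"wz": -0.063,"fingers": -0.4},
    {"x": 15,"y": -27,"z": 0,"wx": 0,"wy": 0,"wz": -0.063,"fingers": -0.4},
    {"x": 15,"y": -27,"z": 0,"wx": 0,"wy": 0,"wz": -0.063,"fingers": -0.4},
    {"x": 15,"y": -27,"z": 0,"wx": 0,"wy": 0,"wz": -0.063,"fingers": -0.4},
    {"x": 15,"y": -27,"z": 0,"wx": 0,"wy": 0,"wz": -0.063,"fingers": -0.4},
    {"x": 15,"y": -27,"z": 0,"wx": 0,"wy": 0,"wz": -0.063,"fingers": -0.4},
    {"x": 15,"y": -27,"z": 0,"wx": 0,"wy": 0,"wz": -0.063,"fingers": -0.4},
    {"x": 15,"y": -27,"z": 0,"wx": 0,"wy": 0,"wz": -0.063,"fingers": -0.4},
    {"x": 10,"y": -27,"z": 0,"wx": 0,"wy": 0,"wz": -0.063,"fingers": -0.4},
    {"x": 0,"y": 0,"z": 0,"wx": 0,"wy": 0,"wz": 0,"fingers": -0.4},
    {"x": 0,"y": 0,"z": 0,"wx": 0,"wy": 0,"wz": 0,"fingers": -0.4}
  ]
}}

```text
t: 2.42
position: [0.4591, 0.117, 0.2313]
tcp_rot: [0.635, 0.773, 0.0, -0.0]
wrist_force: [-0.1, 0.7, -0.3]
width: 0.295
finger_force: 0.0
```

```bash
python3 - <<'E'
from h import *
m,p,d=shot('wrist','w1.png')
print(blobs(p,m)); print(-np.array(m['R']).T@m['t'])
for l in ['holder_a_seat','holder_b_seat']:
  for r in eyes.landmark_of('wrist',l)[:4]: print(l,r['p'],r['location'],at_z(m,r['location'],.016))
s=ctrl.sense();print(s['t'],s['position'],s['q'],s['width'])
E
```

```text
{'amber': [(np.int32(358), array([257.7, 316.8]), array([ 0.4684, -0.0818,  0.024 ])), (np.int32(7), array([558.7,   9.1]), array([0.7116, 0.3549, 0.024 ]))], 'green': [(np.int32(1044), array([284.2,  78.1]), array([0.4433, 0.2337, 0.024 ]))]}
[0.44360677 0.19403628 0.37471854]
holder_a_seat 0.96 [255.8, 269.6] [ 0.45306052 -0.01181753  0.016     ]
holder_b_seat 0.8 [284.7, 137.0] [0.45670925 0.17102207 0.016     ]
2.5667 [0.45808448 0.11887635 0.23127378] [ 1.64190207e-01  1.64396489e-01  1.70660020e+00  5.69838323e-04
  1.27093697e+00 -3.50342602e-02] 0.299424291210965
```

View pics/w1.png

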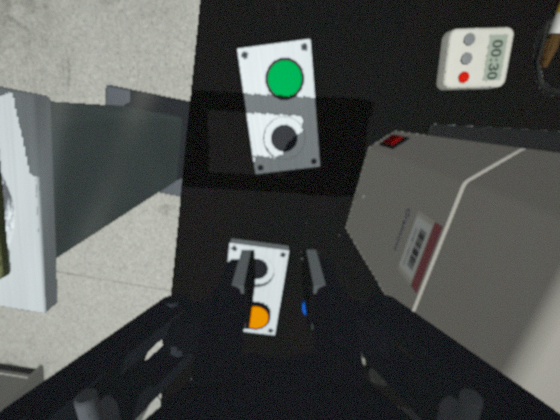

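The wrist view shows the green filter at (284,78), recess B at about (284,137), recess A at about (258,270) and the amber filter at (258,317). The measured filter-to-seat distance on B is 64 mm, as expected. I'll go behind the green filter and come down.

Request:
{"fn": "arm_command", "kwargs": {
  "increments": [
    {"x": -5,"y": 32,"z": 0,"wx": 0,"wy": 0,"wz": 0.015,"fingers": -0.4},
    {"x": -5,"y": 32,"z": 0,"wx": 0,"wy": 0,"wz": 0,"fingers": -0.4},
    {"x": -5,"y": 32,"z": 0,"wx": 0,"wy": 0,"wz": 0,"fingers": -0.4},
    {"x": -5,"y": 32,"z": -10,"wx": 0,"wy": 0,"wz": 0,"fingers": -0.4},
    {"x": -4,"y": 31,"z": -20,"wx": 0,"wy": 0,"wz": 0,"fingers": -0.4},
    {"x": 0,"y": 0,"z": -30,"wx": 0,"wy": 0,"wz": 0,"fingers": -0.4},
    {"x": 0,"y": 0,"z": -30,"wx": 0,"wy": 0,"wz": 0,"fingers": -0.4},
    {"x": 0,"y": 0,"z": -30,"wx": 0,"wy": 0,"wz": 0,"fingers": -0.4},
    {"x": 0,"y": 0,"z": -30,"wx": 0,"wy": 0,"wz": 0,"fingers": -0.4},
    {"x": 0,"y": 0,"z": -30,"wx": 0,"wy": 0,"wz": 0,"fingers": -0.4},
    {"x": 0,"y": 0,"z": -20,"wx": 0,"wy": 0,"wz": 0,"fingers": -0.4},
    {"x": 0,"y": 0,"z": -10,"wx": 0,"wy": 0,"wz": 0,"fingers": -0.4},
    {"x": 0,"y": 0,"z": 0,"wx": 0,"wy": 0,"wz": 0,"fingers": -0.4},
    {"x": 0,"y": 0,"z": 0,"wx": 0,"wy": 0,"wz": 0,"fingers": -0.4}
  ]
}}

```text
t: 3.73
position: [0.4342, 0.2779, 0.0214]
tcp_rot: [0.627, 0.779, -0.0, -0.0]
wrist_force: [1.1, -0.2, 0.3]
width: 0.298
finger_force: 0.0
```

```bash
python3 - <<'E'
from h import *
m,p,d=shot('wrist','w2.png')
print(blobs(p,m))
for r in eyes.landmark_of('wrist','holder_b_seat')[:2]: print(r['p'],r['location'],at_z(m,r['location'],.016))
s=ctrl.sense();print(s['t'],s['position'],s['wrist_force'])
E
```

```text
{'amber': [], 'green': [(np.int32(2562), array([276.7, 335.1]), array([0.4428, 0.2339, 0.024 ]))]}
3.8333 [0.43551139 0.2781872  0.02262366] [-0.69119652 -0.16178086  0.04177987]
```

View pics/w2.png

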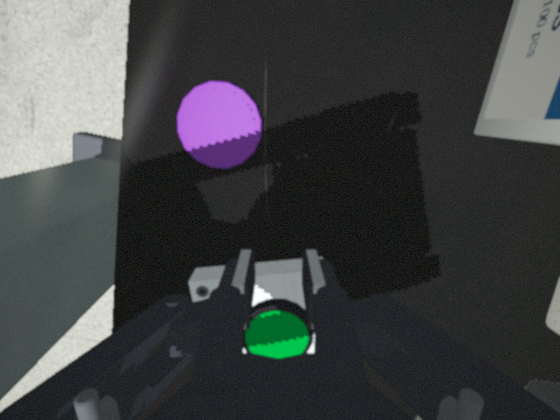

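The green disc (277,335) lies centred just ahead of the two fingers, and the purple disc is clear of them. I'll lower the tool and push most of the way.

Request:
{"fn": "arm_command", "kwargs": {
  "increments": [
    {"x": 0,"y": 0,"z": -3.5,"wx": 0,"wy": 0,"wz": 0,"fingers": -0.4},
    {"x": 0.9,"y": -3.9,"z": 0,"wx": 0,"wy": 0,"wz": 0,"fingers": -0.4},
    {"x": 0.8,"y": -3.9,"z": 0,"wx": 0,"wy": 0,"wz": 0,"fingers": -0.4},
    {"x": 0.9,"y": -3.9,"z": 0,"wx": 0,"wy": 0,"wz": 0,"fingers": -0.4},
    {"x": 0.8,"y": -3.9,"z": 0,"wx": 0,"wy": 0,"wz": 0,"fingers": -0.4},
    {"x": 0.9,"y": -3.9,"z": 0,"wx": 0,"wy": 0,"wz": 0,"fingers": -0.4},
    {"x": 0.8,"y": -3.9,"z": 0,"wx": 0,"wy": 0,"wz": 0,"fingers": -0.4},
    {"x": 0.9,"y": -3.9,"z": 0,"wx": 0,"wy": 0,"wz": 0,"fingers": -0.4},
    {"x": 0.8,"y": -3.9,"z": 0,"wx": 0,"wy": 0,"wz": 0,"fingers": -0.4},
    {"x": 0.9,"y": -3.9,"z": 0,"wx": 0,"wy": 0,"wz": 0,"fingers": -0.4},
    {"x": 0.8,"y": -3.9,"z": 0,"wx": 0,"wy": 0,"wz": 0,"fingers": -0.4},
    {"x": 0.9,"y": -3.9,"z": 0,"wx": 0,"wy": 0,"wz": 0,"fingers": -0.4},
    {"x": 0.8,"y": -3.9,"z": 0,"wx": 0,"wy": 0,"wz": 0,"fingers": -0.4},
    {"x": 0.9,"y": -3.9,"z": 0,"wx": 0,"wy": 0,"wz": 0,"fingers": -0.4},
    {"x": 0.8,"y": -3.9,"z": 0,"wx": 0,"wy": 0,"wz": 0,"fingers": -0.4}
  ]
}}

```text
t: 5.08
position: [0.4465, 0.2222, 0.0178]
tcp_rot: [0.628, 0.778, -0.0, -0.0]
wrist_force: [0.1, 0.9, 0.2]
width: 0.297
finger_force: 0.2
```

```bash
python3 - <<'E'
from h import *
m,p,d=shot('wrist','w3.png')
print(blobs(p,m))
s=ctrl.sense();print(s['t'],s['position'],s['wrist_force'])
E
```

```text
{'amber': [], 'green': [(np.int32(2823), array([278.1, 315.4]), array([0.4523, 0.1946, 0.024 ]))]}
5.1333 [0.4465572  0.22162416 0.01777248] [-0.36298575 -1.31103537 -0.23572987]
```

Request:
{"fn": "arm_command", "kwargs": {
  "increments": [
    {"x": 0.6,"y": -2.9,"z": 0,"wx": 0,"wy": 0,"wz": 0,"fingers": -0.4},
    {"x": 0.6,"y": -2.9,"z": 0,"wx": 0,"wy": 0,"wz": 0,"fingers": -0.4},
    {"x": 0.6,"y": -2.9,"z": 0,"wx": 0,"wy": 0,"wz": 0,"fingers": -0.4},
    {"x": 0.6,"y": -2.9,"z": 0,"wx": 0,"wy": 0,"wz": 0,"fingers": -0.4},
    {"x": 0.6,"y": -2.9,"z": 0,"wx": 0,"wy": 0,"wz": 0,"fingers": -0.4},
    {"x": 0.6,"y": -2.9,"z": 0,"wx": 0,"wy": 0,"wz": 0,"fingers": -0.4},
    {"x": 0.6,"y": -2.9,"z": 0,"wx": 0,"wy": 0,"wz": 0,"fingers": -0.4},
    {"x": 0.5,"y": -2,"z": 0,"wx": 0,"wy": 0,"wz": 0,"fingers": -0.4},
    {"x": 0.4,"y": -2,"z": 0,"wx": 0,"wy": 0,"wz": 0,"fingers": -0.4},
    {"x": 0,"y": 0,"z": 0,"wx": 0,"wy": 0,"wz": 0,"fingers": -0.4}
  ]
}}

```text
t: 5.97
position: [0.4516, 0.1979, 0.0178]
tcp_rot: [0.628, 0.778, -0.0, 0.0]
wrist_force: [0.4, 0.2, -0.3]
width: 0.305
finger_force: 0.0
```

```bash
python3 - <<'E'
from h import *
m,p,d=shot('wrist','w4.png')
print(blobs(p,m))
s=ctrl.sense();print(s['t'],s['position'],s['wrist_force'])
E
```

```text
{'amber': [], 'green': [(np.int32(2618), array([278.2, 306.1]), array([0.4562, 0.1763, 0.024 ]))]}
6.0167 [0.45160709 0.19803774 0.01778692] [0.15756138 0.38270009 1.06138916]
```

View pics/w4.png

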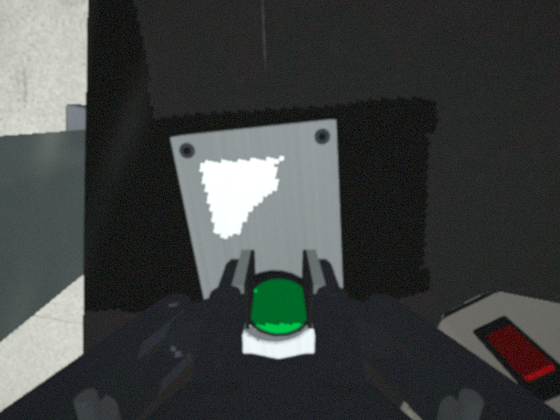

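The green disc appears dropped, since its position fits the top-face height of 16 mm. I'll lift and verify.

Request:
{"fn": "arm_command", "kwargs": {
  "increments": [
    {"x": 0,"y": 0,"z": 20,"wx": 0,"wy": 0,"wz": 0,"fingers": -0.4},
    {"x": 0,"y": 0,"z": 30,"wx": 0,"wy": 0,"wz": 0,"fingers": -0.4},
    {"x": 0,"y": 0,"z": 35,"wx": 0,"wy": 0,"wz": 0,"fingers": -0.4},
    {"x": 0,"y": -20,"z": 30,"wx": 0,"wy": 0,"wz": 0,"fingers": -0.4},
    {"x": 0,"y": -30,"z": 20,"wx": 0,"wy": 0,"wz": 0,"fingers": -0.4},
    {"x": 0,"y": -30,"z": 0,"wx": 0,"wy": 0,"wz": 0,"fingers": -0.4},
    {"x": 0,"y": -20,"z": 0,"wx": 0,"wy": 0,"wz": 0,"fingers": -0.4},
    {"x": 0,"y": 0,"z": 0,"wx": 0,"wy": 0,"wz": 0,"fingers": -0.4},
    {"x": 0,"y": 0,"z": 0,"wx": 0,"wy": 0,"wz": 0,"fingers": -0.4}
  ]
}}

```text
t: 6.77
position: [0.4514, 0.0977, 0.153]
tcp_rot: [0.629, 0.777, 0.0, -0.0]
wrist_force: [0.4, -0.6, 0.4]
width: 0.301
finger_force: 0.0
```

```bash
python3 - <<'E'
from h import *
m,p,d=shot('wrist','w5.png')
b=blobs(p,m);print(b,at_z(m,b['green'][0][1],.016))
R=np.array(m['R']);t=np.array(m['t']);P=[]
k=cv2.inRange(cv2.cvtColor(p,cv2.COLOR_RGB2HSV),(50,120,60),(80,255,255))
for r,c in np.argwhere(k>0):
    if d[r,c]>0: P.append(R.T@(ray(m,(c,r))*d[r,c]-t))
P=np.array(P);A=np.c_[P[:,:2]-P[:,:2].mean(0),np.ones(len(P))]
print(len(P),P.mean(0),np.linalg.lstsq(A,P[:,2],rcond=None)[0])
x,y=map(int,b['green'][0][1]);c=p[max(0,y-60):y+60,x-70:x+70]
cv2.imwrite('pics/w5c.png',cv2.resize(c,None,fx=4,fy=4)[:,:,::-1])
print(ctrl.sense()['t'])
E
```

```text
{'amber': [(np.int32(544), array([257.5, 345.9]), array([ 0.4647, -0.0788,  0.024 ]))], 'green': [(np.int32(1351), array([300.9, 124.2]), array([0.4569, 0.1713, 0.024 ]))]} [0.45750625 0.1711508  0.016     ]
1347 [0.45742737 0.17112534 0.01700547] [0.00225489 0.0093735  0.01700547]
6.8167
```

View pics/w5c.png

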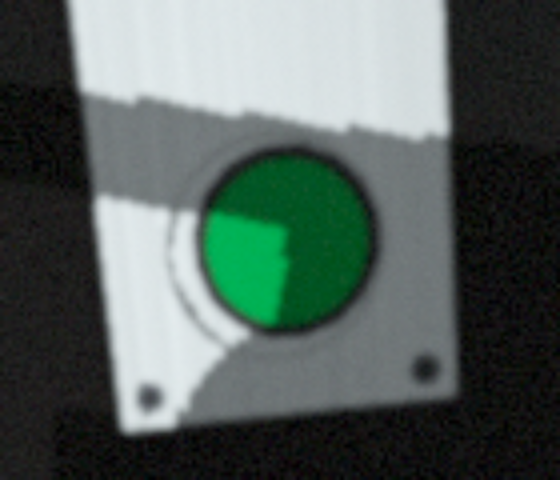

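Green is seated flat: its top is at 17 mm, the tilt is about 0.01 rad, and the crop shows it inside the recess rim. Next, a clear view of holder A.

Request:
{"fn": "arm_command", "kwargs": {
  "increments": [
    {"x": 0,"y": -32,"z": 0,"wx": 0,"wy": 0,"wz": 0,"fingers": -0.4},
    {"x": 0,"y": -32,"z": 0,"wx": 0,"wy": 0,"wz": 0,"fingers": -0.4},
    {"x": 0,"y": -32,"z": 0,"wx": 0,"wy": 0,"wz": 0,"fingers": -0.4},
    {"x": 0,"y": -32,"z": 0,"wx": 0,"wy": 0,"wz": 0,"fingers": -0.4},
    {"x": 0,"y": -32,"z": 0,"wx": 0,"wy": 0,"wz": 0,"fingers": -0.4},
    {"x": 0,"y": -32,"z": 0,"wx": 0,"wy": 0,"wz": 0,"fingers": -0.4},
    {"x": 0,"y": -32,"z": 0,"wx": 0,"wy": 0,"wz": 0,"fingers": -0.4},
    {"x": 0,"y": 0,"z": 0,"wx": 0,"wy": 0,"wz": 0,"fingers": -0.4},
    {"x": 0,"y": 0,"z": 0,"wx": 0,"wy": 0,"wz": 0,"fingers": -0.4}
  ]
}}

```text
t: 7.57
position: [0.4521, -0.1261, 0.1524]
tcp_rot: [0.629, 0.778, 0.0, -0.0]
wrist_force: [-0.0, 0.7, 0.7]
width: 0.302
finger_force: 0.0
```

```bash
python3 - <<'E'
from h import *
m,p,d=shot('wrist','w6.png')
print(blobs(p,m))
for r in eyes.landmark_of('wrist','holder_a_seat')[:2]: print(r['p'],r['location'],at_z(m,r['location'],.016))
s=ctrl.sense();print(s['t'],s['position'],s['q'])
E
```

```text
{'amber': [(np.int32(1324), array([300.9, 158.1]), array([ 0.4644, -0.082 ,  0.024 ])), (np.int32(461), array([252.9, 336.3]), array([ 0.4577, -0.2897,  0.024 ]))], 'green': [(np.int32(54), array([398.7, 344.9]), array([ 0.6244, -0.2671,  0.024 ]))]}
0.73 [308.5, 78.4] [ 0.4556769  -0.01334202  0.016     ]
7.6667 [ 0.45143618 -0.12438077  0.15230139] [-3.59751720e-01  2.41350650e-01  1.83232395e+00  9.39956525e-04
  1.06951847e+00 -5.73664828e-01]
```

View pics/w6.png

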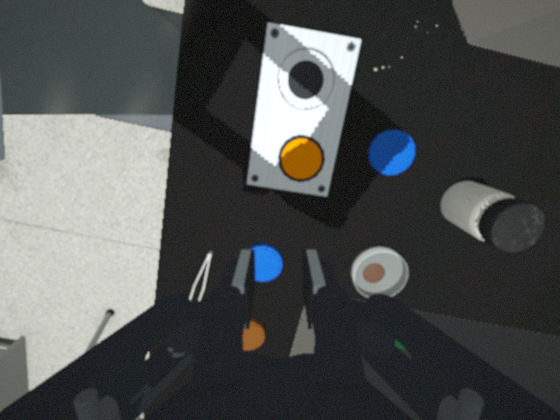

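The picture shows amber at (301,158), recess ring A centred at about (305,79), and the holder's screws at (275,33), (351,46), (255,178) and (322,188). The tweezers (200,275) and jar (500,220) are clear. I'll cross-check the seat against the screws.

```bash
python3 - <<'E'
from h import *
m=eyes.camera_model('wrist')
S=[at_z(m,q,.016)[:2] for q in [(275,33),(351,46),(255,178),(322,188)]]
print(np.round(S,4)); c=np.mean(S,0); u=(S[0]+S[1]-S[2]-S[3]); u/=np.linalg.norm(u)
a=np.array([.4644,-.082]); print('ctr',c,'dir',u,'yaw',np.degrees(np.arctan2(u[1],u[0])))
n=np.array([-u[1],u[0]])
for nm,q in [('amber',a),('seat_ring',at_z(m,(305,79),.016)[:2]),('spot',at_z(m,(306,80),.008)[:2]),('lm',np.array([.4557,-.0133]))]: print(nm,q,(q-c)@u,(q-c)@n)
g=np.array([.4433,.2337]);print(m['t'] is not None, at_z(m,(308.5,78.4),.008))
E
```

```text
[[ 0.4183  0.0169]
 [ 0.484   0.021 ]
 [ 0.4251 -0.1093]
 [ 0.4915 -0.1052]]
ctr [ 0.45473686 -0.04414331] dir [-0.05664963  0.99839412] yaw 93.2475233280248
amber [ 0.4644 -0.082 ] -0.03834331114055301 -0.007503058104033582
seat_ring [ 0.45165381 -0.0126593 ] 0.03160810178553584 0.0012945361665773624
spot [ 0.45322558 -0.01227907] 0.03189868598584074 -0.0002962490991508615
lm [ 0.4557 -0.0133] 0.030739216708638113 -0.0027088589044035193
True [ 0.45512572 -0.01049629  0.008     ]
```

Request:
{"fn": "arm_command", "kwargs": {
  "increments": [
    {"x": 10,"y": 0,"z": -25,"wx": 0,"wy": 0,"wz": -0.05,"fingers": -0.4},
    {"x": 10,"y": 0,"z": -30,"wx": 0,"wy": 0,"wz": 0,"fingers": -0.4},
    {"x": 0,"y": 0,"z": -30,"wx": 0,"wy": 0,"wz": 0,"fingers": -0.4},
    {"x": 0,"y": 0,"z": -25,"wx": 0,"wy": 0,"wz": 0,"fingers": -0.4},
    {"x": 0,"y": 0,"z": -15,"wx": 0,"wy": 0,"wz": 0,"fingers": -0.4},
    {"x": 0,"y": 0,"z": -9,"wx": 0,"wy": 0,"wz": 0,"fingers": -0.4},
    {"x": 0,"y": 0,"z": 0,"wx": 0,"wy": 0,"wz": 0,"fingers": -0.4},
    {"x": 0,"y": 0,"z": 0,"wx": 0,"wy": 0,"wz": 0,"fingers": -0.4}
  ]
}}

```text
t: 8.33
position: [0.4717, -0.1246, 0.0188]
tcp_rot: [0.647, 0.763, -0.0, -0.0]
wrist_force: [1.4, 0.3, -0.3]
width: 0.302
finger_force: 0.0
```

```bash
python3 - <<'E'
from h import *
m,p,d=shot('wrist','w7.png')
print(blobs(p,m))
for q in eyes.landmark_of('wrist','holder_a_seat')[:2]: print(q['p'],q['location'],at_z(m,q['location'],.016))
s=ctrl.sense();print(s['t'],s['position'],s['wrist_force'])
E
```

```text
{'amber': [(np.int32(4508), array([277.1, 190.6]), array([ 0.464 , -0.0818,  0.024 ]))], 'green': []}
0.78 [278.3, 38.0] [ 0.4535605 -0.0148191  0.016    ]
8.4333 [ 0.47250049 -0.12542756  0.01975819] [ 0.27208426 -0.14843354 -0.25601356]
```

View pics/w7.png

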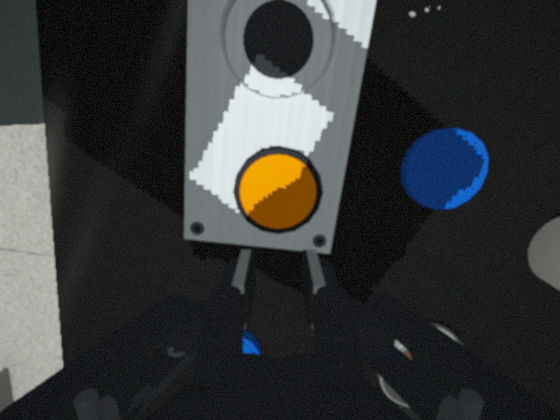

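Amber (277,190) and recess A (278,38) are in line with the fingers. Pushing.

Request:
{"fn": "arm_command", "kwargs": {
  "increments": [
    {"x": -0.6,"y": 3.9,"z": -1,"wx": 0,"wy": 0,"wz": 0,"fingers": -0.4},
    {"x": -0.6,"y": 3.9,"z": 0,"wx": 0,"wy": 0,"wz": 0,"fingers": -0.4},
    {"x": -0.6,"y": 3.9,"z": 0,"wx": 0,"wy": 0,"wz": 0,"fingers": -0.4},
    {"x": -0.6,"y": 3.9,"z": 0,"wx": 0,"wy": 0,"wz": 0,"fingers": -0.4},
    {"x": -0.6,"y": 3.9,"z": 0,"wx": 0,"wy": 0,"wz": 0,"fingers": -0.4},
    {"x": -0.6,"y": 3.9,"z": 0,"wx": 0,"wy": 0,"wz": 0,"fingers": -0.4},
    {"x": -0.6,"y": 3.9,"z": 0,"wx": 0,"wy": 0,"wz": 0,"fingers": -0.4},
    {"x": -0.6,"y": 3.9,"z": 0,"wx": 0,"wy": 0,"wz": 0,"fingers": -0.4},
    {"x": -0.6,"y": 3.9,"z": 0,"wx": 0,"wy": 0,"wz": 0,"fingers": -0.4},
    {"x": -0.6,"y": 3.9,"z": 0,"wx": 0,"wy": 0,"wz": 0,"fingers": -0.4},
    {"x": -0.6,"y": 3.9,"z": 0,"wx": 0,"wy": 0,"wz": 0,"fingers": -0.4},
    {"x": -0.6,"y": 3.9,"z": 0,"wx": 0,"wy": 0,"wz": 0,"fingers": -0.4},
    {"x": -0.6,"y": 3.9,"z": 0,"wx": 0,"wy": 0,"wz": 0,"fingers": -0.4},
    {"x": -0.6,"y": 3.9,"z": 0,"wx": 0,"wy": 0,"wz": 0,"fingers": -0.4},
    {"x": -0.6,"y": 3.9,"z": 0,"wx": 0,"wy": 0,"wz": 0,"fingers": -0.4}
  ]
}}

```text
t: 9.68
position: [0.4625, -0.0668, 0.0178]
tcp_rot: [0.647, 0.762, -0.0, -0.0]
wrist_force: [-0.3, 0.3, -0.2]
width: 0.298
finger_force: 0.2
```

```bash
python3 - <<'E'
from h import *
m,p,d=shot('wrist','w8.png')
print(blobs(p,m))
for q in eyes.landmark_of('wrist','holder_a_seat')[:2]: print(q['p'],q['location'],at_z(m,q['location'],.016))
s=ctrl.sense();print(s['t'],s['position'],s['wrist_force'])
E
```

```text
{'amber': [(np.int32(4239), array([277.9, 217.4]), array([ 0.4574, -0.0373,  0.024 ]))], 'green': []}
0.73 [276.9, 168.5] [ 0.45318512 -0.01456956  0.016     ]
9.7833 [ 0.46218764 -0.06656178  0.01773899] [-0.52522779  0.37358381 -0.56502643]
```

View pics/w8.png

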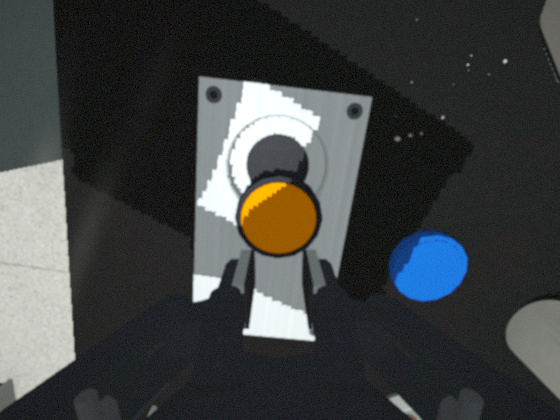

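Amber (278,217) is 24 mm short of recess A (277,165) and in line with it. I'll push the last part.

Request:
{"fn": "arm_command", "kwargs": {
  "increments": [
    {"x": -0.5,"y": 2.9,"z": 0,"wx": 0,"wy": 0,"wz": 0,"fingers": -0.4},
    {"x": -0.5,"y": 2.9,"z": 0,"wx": 0,"wy": 0,"wz": 0,"fingers": -0.4},
    {"x": -0.5,"y": 2.9,"z": 0,"wx": 0,"wy": 0,"wz": 0,"fingers": -0.4},
    {"x": -0.5,"y": 2.9,"z": 0,"wx": 0,"wy": 0,"wz": 0,"fingers": -0.4},
    {"x": -0.5,"y": 2.9,"z": 0,"wx": 0,"wy": 0,"wz": 0,"fingers": -0.4},
    {"x": -0.5,"y": 2.9,"z": 0,"wx": 0,"wy": 0,"wz": 0,"fingers": -0.4},
    {"x": -0.5,"y": 2.9,"z": 0,"wx": 0,"wy": 0,"wz": 0,"fingers": -0.4},
    {"x": -0.5,"y": 2.4,"z": 0,"wx": 0,"wy": 0,"wz": 0,"fingers": -0.4},
    {"x": -0.3,"y": 2,"z": 0,"wx": 0,"wy": 0,"wz": 0,"fingers": -0.4},
    {"x": 0,"y": 0,"z": 0,"wx": 0,"wy": 0,"wz": 0,"fingers": -0.4},
    {"x": 0,"y": -4,"z": 10,"wx": 0,"wy": 0,"wz": 0,"fingers": -0.4},
    {"x": 0,"y": -20,"z": 25,"wx": 0,"wy": 0,"wz": 0,"fingers": -0.4},
    {"x": 0,"y": -20,"z": 25,"wx": 0,"wy": 0,"wz": 0,"fingers": -0.4},
    {"x": 0,"y": 0,"z": 25,"wx": 0,"wy": 0,"wz": 0,"fingers": -0.4},
    {"x": 0,"y": 0,"z": 0,"wx": 0,"wy": 0,"wz": 0,"fingers": -0.4},
    {"x": 0,"y": 0,"z": 0,"wx": 0,"wy": 0,"wz": 0,"fingers": -0.4}
  ]
}}

```text
t: 11.12
position: [0.4595, -0.0872, 0.1041]
tcp_rot: [0.648, 0.762, 0.001, 0.002]
wrist_force: [-0.0, -0.2, -0.2]
width: 0.3
finger_force: 0.0
```

```bash
cat >> h.py <<'E'
def plane(p,d,m,lo,hi,fn):
    k=cv2.inRange(cv2.cvtColor(p,cv2.COLOR_RGB2HSV),lo,hi)
    N,L,S,C=cv2.connectedComponentsWithStats(k); i=np.argmax(S[1:,4])+1; k=L==i
    R=np.array(m['R']);t=np.array(m['t'])
    P=np.array([R.T@(ray(m,(c,r))*d[r,c]-t) for r,c in np.argwhere(k) if d[r,c]>0])
    A=np.c_[P[:,:2]-P[:,:2].mean(0),np.ones(len(P))]
    print(len(P),P.mean(0),np.linalg.lstsq(A,P[:,2],rcond=None)[0])
    x,y=map(int,C[i]); cv2.imwrite('pics/'+fn,cv2.resize(p[max(0,y-60):y+60,max(0,x-70):x+70],None,fx=4,fy=4)[:,:,::-1])
E
python3 - <<'E'
from h import *
m,p,d=shot('wrist')
plane(p,d,m,(14,120,60),(28,255,255),'a1.png')
print(ctrl.sense()['t'])
E
```

```text
2063 [ 0.4538279  -0.01569116  0.01699132] [0.00227411 0.00543371 0.01699132]
11.1667
```

View pics/a1.png

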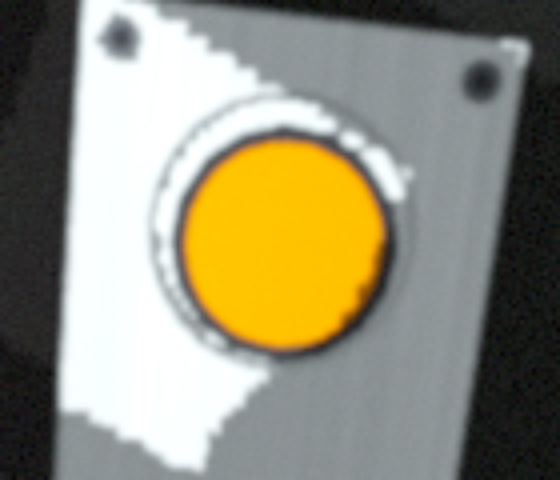

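The amber filter lies flat inside its recess: its top is at 17 mm, the same as green's, and the tilt is about 0.006 rad. The arm is clear of everything, so I'm handing in.

```bash
python3 -c "
from cell import job
print(job.finish_job())"
```

```text
the job is handed in; nothing more can be done
None
```

Both filters are in their recesses and measured flat (tops at about 17 mm, tilt about 0.01 rad or less). I handed the job in at about 11 s with the arm clear; no verdict came back, and I did not re-measure the bystanders afterwards.

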